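Engage the jar mill's clutch through the guard window, shut the window and start it

ROBOT

A 6-joint arm with a two-finger parallel gripper is mounted at the origin on a cart in front of the work surface, level with it; the furniture and walls round the work are solid. World frame = base frame: x ahead of the robot, y to its left, z up, the work surface at z = 0. Lengths are in mm, angles in degrees, forces in N, time in s.
With the tool pointing down it reaches from about 350 to 725 mm from the base axis. Payload 4.3 kg.
Tool frame: the origin (TCP) lies midway between the tips of the shut fingers; the grasp point (between the pads) lies 19 mm behind it; z points along the fingers, x is the direction in which the jaws open and shut, and the axes are right-handed (so a half turn about z gives the same grasp; the last joint's range is limited). The gripper opens to 85 mm and grips with 20 to 120 N. Pads are 22 mm wide; open, the fingers measure 114 mm over their backs; the gripper's body (76 mm by 85 mm) begins 54 mm behind the grasp point. The pads swing forward as they close: fully open they stand 13 mm farther back than shut.
Start: joints at [59.341, 21.618, 4.641, 73.018, 0, 83.68], TCP at [236.991, 523.93, 231.329] pointing down, gripper open.
Joint ranges: [-156.06, 156.06], [-48.1, 94.91], [-58.44, 69.94], [-101.28, 121.22], [-78.64, 73.56], [-180, 180]. Speed limits (degrees/s): [147.25, 147.25, 180, 180, 180, 180].

INTERFACE

Orientations are given as [roll, pitch, yaw] about the fixed x, y, z axes, in that order (R = Rz(yaw) Ry(pitch) Rx(roll)).
In Python, from workcell import * gives the robot as it stands.
- The arm moves only by the tool send_rows, never from a script. Its argument "rows" is a list of rows, each a list of 6 numbers: the shift along the tool's x, y, z in mm, then the turn, a rotation vector about the tool's x, y, z in rad. A call has 1 to 10 rows; each row is the pose to reach, as a shift and turn from the pose commanded when the call began, along the tool's axes at that moment; what a row does not reach only later rows make up. A row lasts 1/12 s, in which the tool goes at most 41.7 mm and 7.16 degrees, less where a joint would pass 70% of its speed; a pose out of reach is approached as far as the arm can. A call with a gripper value outside its range is refused whole. "grip" is the closure in counts, from 0 (fully open) to 255 (shut), set as the call begins (left out, the last holds). The fingers move at their own pace and stop on an object; "force" is the grip in N (left out, the last holds). Time passes only in rows, so rows that repeat a pose let the fingers close. It gives the time, the measured TCP pose, the force and the opening at its end, in the units of the state.
- sense(): the state, without advancing time (a new reading comes with each control period).
- get_image(name): name is "scene" or "side" or "wrist"; returns a dict with "image" (420x560x3 uint8, red, green, blue), "fx", "fy", "cx", "cy" (pixels), "world_from_camera" (4x4, takes a point from camera to world coordinates). Camera axes: x right, y down, z forward; pixel columns grow to the right and rows downward; lengths in mm; the calibration is good to about 2 mm. A picture is of the moment at which its call begins. There is no depth.
- sign_off(): hands the job in, once; it reports no verdict.
Trained networks look in a picture, given as the dict that the camera call returned (one of the last four; its "shot" number tells which), for a name from the list of things; names that differ only in an ending like _2 or _b are one class to them, and where a whole thing is asked for, a point or a joint stands for the part that bears it (a point fixed in the world has none). Each returns a list of dicts, best first, with "confidence" (0 to 1); they miss things now and then, are a little off and sometimes report something else, mostly with a low value. They report only what shows in the picture. A call takes as long as a camera call.
- look_for(picture, thing): "xyz" ([x, y, z] in mm, in world coordinates, good to about 4 mm: the middle of the surface that is visible of it).
- regions_of(picture, thing): "mask" (420x560 bool, what is visible of it).
The state is a dict: "time": time; "joints": joint angles; "qd": joint speeds; "joint_torque": joint torques, N m; "position": TCP position; "tcp_rot": TCP orientation; "force": force on the tool from outside, world axes, zero at the start; "ft_torque": the same for the moment, N m; "width": finger opening in mm.
Only numpy, scipy, OpenCV 4.12 (cv2) and the standard library are available. Lean on these libraries where they do the work, as an engineer would, in place of code of your own. Each camera call takes 0.05 s, during which the arm holds its last target. There are 200 camera calls.

TASK

Get the bench jar mill ready and start it with your fingertips: reach down through the open window in the top of the yellow guard, without touching the guard, and press the red clutch lever all the way down until it snaps over and stays there. Then push the window's sliding shutter fully shut by its black lip, and last press the green start button on the grey control box all the way in, and let it go. Leave the red stop button and the loose things on the bench alone.

Things in the scene. Friction and masses are not known exactly. Their poses are not given: they have to be found in the camera images.
- mill: bench jar mill, fixed, yawed: blue base 260 (x) x 360 (y) x 85 mm, a steel jar lying along y on rollers (right half, up to z 216 mm), the yellow drive guard on the left half (x -122 to 134, y 50 to 180, up to z 190 mm, in this frame; shutter rails on it up to z 199 mm). Origin: centre of the underside, on the bench; x to its back (away from the robot), y to its left, z up
- guard: the fixed yellow sheet guard over the drive, with two steel shutter rails on its top; it shares the mill's origin and axes. Not to be touched by the robot; the shutter and the lever are parts of their own and may be
- window (a point): centre of the window in the guard's level top, on the upper face of the 3 mm sheet (190 mm above the bench); axes as the mill's. Opening 100 mm along x by 90 mm along y; the rails beside it stand 9 mm above the sheet, 91 mm apart. The open shutter's lip stands at the rear (+x) edge and leaves at least 95 mm of the length clear. Under the opening there is only the lever
- lever_pad (a point): top centre of the clutch lever's red pad, 32 mm (x) x 44 mm (y), straight below the window's centre; with the lever up about 10 mm below the window's sheet (z about 181 mm), and it sinks 23 mm as the lever goes down. Pressed from above
- lever (a joint): clutch lever angle, rad: 0 = up (as found), 0.24 = right down on its stop. Hinged about the mill's y axis 97 mm behind the pad. An over-centre spring resists with about 6 N at the pad at first, falling to nothing near 0.12 (12 mm down); past that it throws the lever down to 0.24 and holds it; let go sooner, it springs back up
- shutter_lip (a point): top centre of the rear (+x) face of the shutter's black finger lip, an upright tab 6 mm thick (x), 60 mm wide (y), standing 20 mm above the shutter plate. The flat plate, 98 mm wide, reaches from 6 mm in front of this point to 106 mm behind it, between the rails, its top 194.5 mm above the bench. Push this rear face toward the mill's -x (toward the robot) to shut it
- shutter (a joint): how far the window shutter stands open, m: 0 = fully shut (on its stop), about 0.100 to 0.112 as found (open); slides along the mill's x. Sliding friction about 2 N, stays where it is left
- station: grey control box with push buttons, fixed to the bench, 80 (x) x 140 (y) x 53 mm, yawed; origin at the centre of its underside on the bench, x away from the robot, y to its left. Green start button 34 mm to the left of its centre, red stop button 34 mm to the right
- start_top (a point): centre of the top face of the green start button, 28 mm across; pressed straight down
- start (a joint): travel of the start button, m: 0 = out, 0.006 = all the way in; a spring returns it, fully in takes about 5 N
- stop_top (a point): centre of the top face of the red stop button, 38 mm across (not to be pressed)
- stop (a joint): travel of the stop button, m: 0 = out, 0.006 = pressed in
- tin_a: loose aluminium sample tin, 67 mm across, 44 mm high, standing left of the mill; origin at the centre of its underside. Leave alone
- tin_b: another such tin, behind the first. Leave alone
- dust_brush: loose wooden-handled round sieve brush, 31 x 175 x 31 mm, at the left of the bench; origin under its centre. Leave alone
- driver: loose red-handled screwdriver, 25 x 206 x 24 mm, lying in front of the mill; origin under its centre. Leave alone
- red_marker: loose white marker pen with red cap, 18 x 137 x 19 mm, lying between the mill and the control box; origin under its centre. Leave alone

How it is judged (in metres and radians):
On the way, in this order (a step that is already met when the one before it is completed fails the run):
1. the clutch lever is pressed right down (value of joint lever above 0.22 rad), for 0.2 s.
2. the window shutter is fully shut, the lever still down (value of joint shutter below 0.004 m and value of joint lever above 0.22 rad), for 0.2 s.
3. the green start button is pressed in (value of joint start above 0.0045 m), for 0.05 s.
At the end, for the whole second after the job is handed in: the clutch lever is down (beyond 0.22 of 0.24 rad), the shutter is shut to within 4 mm, and the start button has been pressed (at least 4.5 of 6 mm) and is out again, the stop button never pressed (all of step 2 and value of joint each of start, stop below 0.0015 m); the robot touches nothing.
It fails at once if the robot touches the yellow guard or its rails (more than 1.5 N) (contact force between any of the fingers, the arm and guard above 1.5 N).
It fails at once if the start button is pressed before the lever is down and the window shut (value of joint start above 0.003 m and (value of joint lever below 0.2 rad or value of joint shutter above 0.006 m)).
It fails at once if the red stop button is pressed (value of joint stop above 0.003 m).
It fails at once if a loose thing on the bench is shifted, lifted or carried (more than 15 mm) (distance of any of tin_a, tin_b, dust_brush, driver, red_marker from where it was at the start of the episode above 0.015 m).
It also fails if it takes over 58 s, if anything falls off the work surface, if the arm or the gripper's body presses on something with over 40 N, if the wrist force passes 120 N, or if a joint passes its speed limit or range.

## Working session

There is one attempt and no reset: what is moved stays moved. The work goes in short steps, Python scripts to look and compute and a tool call to move; the robot and the scene stay as the last step left them, time stands still between calls to the robot, and variables do not carry over. Pictures are saved under pics/ and viewed, about 8 in all and at most 12, crops included, and the job is handed in when it is done.

Besides the shell and the picture viewer there is one more tool, called after ">>>" as name(argument=value, ...), one argument or row to a line, values as JSON. send_rows: Moves the arm, as the interface text tells. Its arguments: {"type":"object","properties":{"rows":{"type":"array","items":{"type":"array","items":{"type":"number"}}},"grip":{"type":"number"},"force":{"type":"number"}},"required":["rows"]}

```bash
mkdir -p pics
python3 - <<'E'
from workcell import *
import cv2,numpy as np
s=sense();print({k:np.round(v,2).tolist() for k,v in s.items()})
ims=[]
for n in ["scene","side"]:
    p=get_image(n);ims.append(p)
    cv2.imwrite(f"pics/{n}0.png",p["image"][:,:,::-1])
    print(n,p["fx"],np.round(p["world_from_camera"],3).tolist())
    for t in ["window","lever_pad","shutter_lip","start_top","stop_top","station","mill","guard","tin_a","dust_brush","driver","red_marker"]:
        try:
            for d in look_for(p,t)[:2]: print(n,t,np.round(d["xyz"],1),round(d["confidence"],2))
        except Exception as e: print(t,e)
E
```

```text
{'time': 0.0, 'joints': [59.34, 21.66, 4.56, 73.02, 0.0, 83.68], 'qd': [0.01, 0.06, 0.05, -0.0, 0.02, -0.02], 'joint_torque': [-0.0, -46.36, 26.99, 0.02, -0.0, 0.0], 'position': [236.64, 523.33, 230.34], 'tcp_rot': [-179.99, 0.12, 65.66], 'force': [1.04, -0.22, 0.61], 'ft_torque': [0.03, -0.0, -0.02], 'width': 85.18}
scene 545.5971761704166 [[0.689, -0.344, 0.637, -504.698], [-0.724, -0.299, 0.622, -959.078], [-0.024, -0.89, -0.455, 895.745], [0.0, 0.0, 0.0, 1.0]]
scene window [ 490.9 -108.1  172.1] 0.93
scene window [ 508.6 -201.   119.5] 0.23
scene lever_pad [534.  -50.6 177.6] 0.65
scene shutter_lip [631.  -54.6 193.3] 0.57
scene start_top [446.  247.4  73.1] 0.55
scene start_top [ 402.1 -174.5   16.8] 0.33
scene stop_top [460.5 179.   75.8] 0.43
scene station [432.2 194.5  42.8] 0.85
scene station [ 490.7 -103.4  169.3] 0.67
scene mill [ 509.7 -200.9  119. ] 0.89
scene mill [534.2 -52.  178.5] 0.58
scene guard [ 490.2 -104.2  169.6] 0.88
scene dust_brush [453.4 423.3  17.5] 0.62
scene driver [ 402.6 -176.6   14.2] 0.61
side 438.0349415300269 [[-0.937, -0.103, 0.333, 150.948], [-0.348, 0.327, -0.879, 1141.406], [-0.018, -0.94, -0.342, 565.607], [0.0, 0.0, 0.0, 1.0]]
side window [552.1  12.6 158.1] 0.67
side window [542.2   2.7 114.7] 0.63
side lever_pad [550.7 -30.  140.9] 0.61
side shutter_lip [626.6 -54.7 190.7] 0.73
side shutter_lip [542.7   2.  115. ] 0.61
side stop_top [462.  189.7  76.7] 0.48
side station [447.6 258.5  53.2] 0.82
side mill [540.9   4.2 117.1] 0.88
side guard [676.2 105.2  40.4] 0.51
side tin_a [678.  102.3  47.3] 0.54
side dust_brush [446.3 434.2  22.3] 0.71
side driver [550.2 -28.9 139.7] 0.34
side red_marker [514.7  37.2  14. ] 0.56
```

View pics/scene0.png

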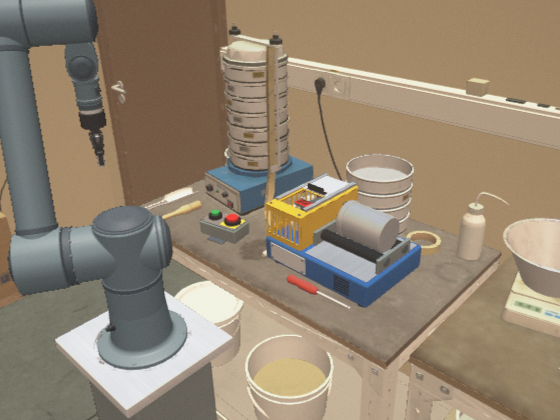

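View pics/side0.png

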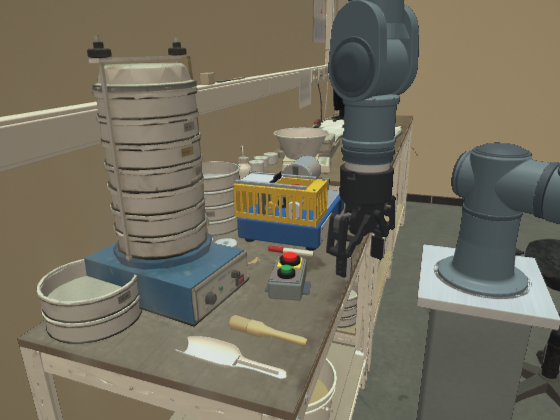

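The scene shows the mill with yellow guard and red pad around (305,200), the lip at about (318,188), and the station at about (225,222). The side view agrees, with the tower well off my path. I'll shut the gripper and move above the front of the mill to use the wrist camera.

>>> send_rows(
  rows=[
    [-200,190,-150,0,0,-0.2],
    [-200,190,-150,0,0,-0.2],
    [-200,190,-150,0,0,-0.2],
    [-200,190,-150,0,0,-0.2],
    [-402,383,-170,0,0,-0.425],
    [-402,383,-170,0,0,-0.425],
    [-402,383,-170,0,0,-0.425],
    [-402,383,-170,0,0,-0.425],
    [-402,383,-170,0,0,-0.425],
    [-402,383,-170,0,0,-0.425],
  ],
  grip=255,
)

```text
time: 2.13
position: [363.6, 160.4, 364.0]
tcp_rot: [179.9, -0.0, 90.0]
force: [0.3, 0.5, -1.2]
width: -0.0
```

>>> send_rows(
  rows=[
    [-200,40,-36,0,0,0],
    [-200,40,-36,0,0,0],
    [-200,40,-36,0,0,0],
    [-200,40,-36,0,0,0],
    [-200,40,-36,0,0,0],
    [-200,40,-36,0,0,0],
    [-200,40,-36,0,0,0],
  ],
)

```text
time: 2.72
position: [404.0, -39.7, 399.4]
tcp_rot: [180.0, -0.0, 89.7]
force: [-0.1, 0.3, -0.1]
width: -0.1
```

Run:
```python
from workcell import *
import cv2,numpy as np
s=sense();print({k:np.round(v,2).tolist() for k,v in s.items() if k in("time","joints","position","tcp_rot","force")})
for n in ["wrist","scene"]:
    p=get_image(n)
    np.savez(f"{n}1.npz",im=p["image"],T=p["world_from_camera"],K=[p["fx"],p["fy"],p["cx"],p["cy"]])
    im=p["image"][:,:,::-1]
    if n=="scene": im=cv2.resize(im[155:305,195:425],None,fx=3.4,fy=3.4,interpolation=cv2.INTER_CUBIC)
    cv2.imwrite(f"pics/{n}1.png",im)
    print(n,p["fx"],np.round(p["world_from_camera"],3).tolist())
    for t in ["window","lever_pad","shutter_lip","start_top","stop_top","station","mill","guard","red_marker"]:
        for d in look_for(p,t)[:1]: print(n,t,np.round(d["xyz"],1),round(d["confidence"],2))
```

```text
{'time': 2.72, 'joints': [-14.6, 2.44, 5.19, 92.73, 0.02, -14.31], 'position': [403.98, -39.67, 399.37], 'tcp_rot': [179.97, -0.01, 89.71], 'force': [-0.06, 0.34, -0.12]}
wrist 329.5783507265745 [[0.005, 0.96, 0.28, 333.365], [1.0, -0.006, 0.0, -38.419], [0.002, 0.28, -0.96, 542.203], [0.0, 0.0, 0.0, 1.0]]
wrist window [460.3 -58.3 195.1] 0.77
wrist shutter_lip [462.9 -60.  191.8] 0.75
wrist start_top [449.9 244.9  76. ] 0.52
wrist stop_top [463.7 185.   75.9] 0.77
wrist station [447.5 208.4  49. ] 0.9
wrist mill [ 504.1 -195.1  128. ] 0.58
wrist guard [457.9 -62.3 192.3] 0.57
wrist red_marker [473.4  35.1  12.2] 0.85
scene 545.5971761704166 [[0.689, -0.344, 0.637, -504.698], [-0.724, -0.299, 0.622, -959.078], [-0.024, -0.89, -0.455, 895.745], [0.0, 0.0, 0.0, 1.0]]
scene window [ 490.  -108.6  172.1] 0.69
scene lever_pad [533.4 -51.8 177.8] 0.46
scene shutter_lip [631.4 -54.4 192.7] 0.64
scene start_top [446.9 249.5  72.9] 0.5
scene station [433.  193.6  47.2] 0.97
scene guard [ 489.6 -103.2  170.3] 0.71
```

View pics/wrist1.png

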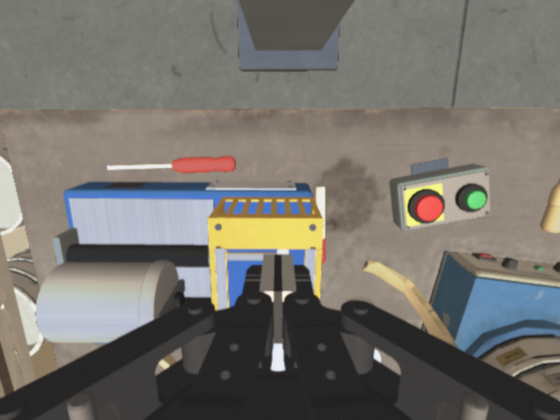

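View pics/scene1.png

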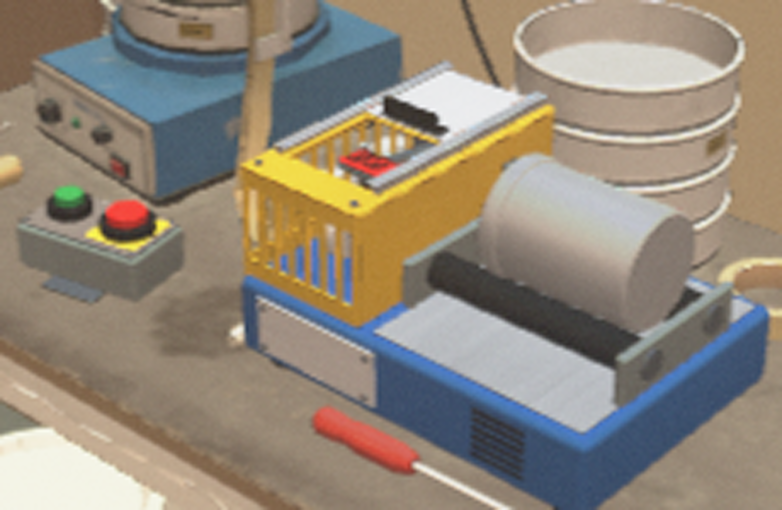

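The wrist view shows the gripper hiding the window, with the guard's top front edge at about (212–322, 217) and the yaw near 0. The crop shows the window, red pad and lip clear. I'll step aside for an oblique wrist view.

>>> send_rows(
  rows=[
    [150,0,-20,0,0,0],
    [150,0,-20,0,0,0],
    [150,0,-20,0,0,0],
    [150,0,-20,0,0,0],
    [150,0,-20,0,0,0],
    [150,0,-20,0,0,0],
  ],
)

```text
time: 4.22
position: [403.6, 113.2, 419.3]
tcp_rot: [180.0, 0.0, 90.2]
force: [0.2, -1.0, -0.0]
width: 0.0
```

Run:
```python
from workcell import *
import cv2,numpy as np
s=sense();print({k:np.round(v,2).tolist() for k,v in s.items() if k in("time","joints","position","tcp_rot","force")})
n="wrist"
p=get_image(n)
np.savez(f"{n}2.npz",im=p["image"],T=p["world_from_camera"],K=[p["fx"],p["fy"],p["cx"],p["cy"]])
im=p["image"][:,:,::-1]
cv2.imwrite(f"pics/{n}2.png",cv2.resize(im[150:420,20:300],None,fx=2.2,fy=2.2,interpolation=cv2.INTER_CUBIC))
print(n,p["cx"],p["cy"],np.round(p["world_from_camera"],3).tolist())
for t in ["window","lever_pad","shutter_lip","start_top","stop_top","station","mill","guard","red_marker"]:
    for d in look_for(p,t)[:2]: print(n,t,np.round(d["xyz"],1),round(d["confidence"],2))
```

```text
{'time': 4.22, 'joints': [7.0, 4.66, 10.63, 95.95, -0.02, 6.81], 'position': [403.58, 113.23, 419.35], 'tcp_rot': [179.98, 0.02, 90.19], 'force': [0.16, -0.96, -0.02]}
wrist 277.4912731906398 212.14504559081485 [[-0.003, 0.96, 0.28, 332.986], [1.0, 0.003, 0.002, 113.97], [0.001, 0.28, -0.96, 562.203], [0.0, 0.0, 0.0, 1.0]]
wrist window [480.  -64.  193.3] 0.93
wrist lever_pad [539.4 -51.2 180.1] 0.9
wrist shutter_lip [591.6 -63.8 196.5] 0.58
wrist start_top [449.7 250.9  74. ] 0.74
wrist stop_top [464.1 184.   74.1] 0.57
wrist stop_top [449.4 248.9  73.5] 0.22
wrist station [449.7 217.7  50.1] 0.75
wrist mill [ 512.3 -118.   135.6] 0.81
wrist guard [540.3 -49.3 178.9] 0.74
wrist guard [480.5 -66.2 191.5] 0.66
wrist red_marker [504.4  37.1  13.9] 0.59
```

View pics/wrist2.png

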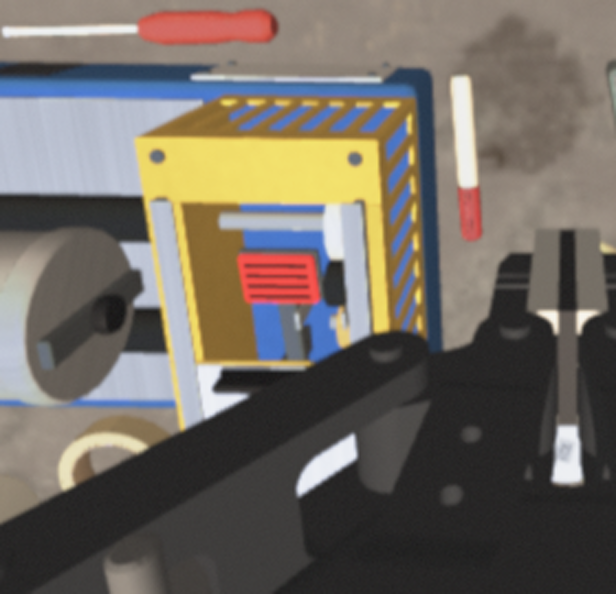

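```bash
cat > h.py <<'E'
import numpy as np
def ray(f,uv,z):
    d=np.load(f);T=d["T"];fx,fy,cx,cy=d["K"]
    v=T[:3,:3]@np.array([(uv[0]-cx)/fx,(uv[1]-cy)/fy,1]);o=T[:3,3]
    return o+v*(z-o[2])/v[2]
E
python3 - <<'E'
from h import *
w=lambda c,z:ray("wrist2.npz",(20+(c[0]+.5)/2.2-.5,150+(c[1]+.5)/2.2-.5),z)
s=lambda c,z:ray("scene1.npz",(195+(c[0]+.5)/3.4-.5,155+(c[1]+.5)/3.4-.5),z)
for n,c,z in [("gFR",(137,141),190),("gFL",(379,138),190),("winFRrail",(177,204),190),("winF at leftrail",(342,203),190),("winrear",(200,362),190),
 ("pad",(238,253),181),("pad",(315,251),181),("pad",(320,303),181),("pad",(245,301),181),("lipfront top R",(222,371),214.5),("rail R front",(150,200),199),("rail L",(340,203),199),("rail L outer",(360,203),199),("railR far",(190,425),199),("railR in",(171,200),199)]: print("w",n,np.round(w(c,z)[:2],1))
for n,c,z in [("gFL",(242,163),190),("gFR",(365,213),190),("gRR",(552,107),190),("lipL",(385,97),214.5),("lipR",(440,124),214.5),("pad",(368,150),181),("pad",(397,160),181),("pad",(374,176),181),("pad",(340,160),181),("winFL",(285,153),190)]: print("s",n,np.round(s(c,z)[:2],1))
E
```

```text
w gFR [ 444.3 -115.5]
w gFL [442.3  14.1]
w winFRrail [480.4 -99.4]
w winF at leftrail [479.6  -8.8]
w winrear [ 579.8 -100.6]
w pad [514. -74.]
w pad [512.6 -29.7]
w pad [545.9 -29.9]
w pad [544.7 -73.7]
w lipfront top R [569.2 -75.1]
w rail R front [ 474.6 -108.4]
w rail L [476.   -6.9]
w rail L outer [476.    3.8]
w railR far [ 616.4 -107.2]
w railR in [474.5 -97.1]
s gFL [444.3  10.6]
s gFR [ 447.2 -121.5]
s gRR [ 695.9 -118.9]
s lipL [577.8 -29.7]
s lipR [568.2 -97.6]
s pad [543.1 -40.7]
s pad [545.2 -71. ]
s pad [511.2 -75.2]
s pad [514.  -35.1]
s winFL [480.6  -3.8]
```

Both views agree: the window centre is about (530, -52), the pad about (529, -52), and the mill yaw about +0.7°. The lip rear face is at about x≈580. I'll move above the pad.

>>> send_rows(
  rows=[
    [-165,125,0,0,0,0],
    [-165,125,0,0,0,0],
    [-165,125,50,0,0,0],
    [-165,125,100,0,0,0],
    [-165,125,169,0,0,0],
    [-165,125,169,0,0,0],
    [-165,125,169,0,0,0],
    [-165,125,169,0,0,0],
    [-165,125,169,0,0,0],
    [-165,125,169,0,0,0],
  ],
)

```text
time: 5.55
position: [528.3, -52.5, 251.2]
tcp_rot: [-180.0, -0.0, 90.0]
force: [0.3, -0.0, 1.1]
width: -0.2
```

Run:
```python
from workcell import *
import cv2,numpy as np
s=sense();print(s["position"],s["tcp_rot"],s["force"])
p=get_image("scene")
cv2.imwrite("pics/scene2.png",cv2.resize(p["image"][150:250,240:380,::-1],None,fx=5,fy=5,interpolation=cv2.INTER_CUBIC))
p=get_image("side")
print([ (np.round(d["xyz"],1),d["confidence"]) for d in look_for(p,"shutter_lip")])
```

```text
[528.29053464 -52.46337566 251.24804789] [-1.79976786e+02 -3.37495789e-02  8.99974768e+01] [ 0.33261666 -0.04464336  1.07000079]
[(array([630.7, -53.4, 192.4]), 0.62), (array([447.9, 257.9,  52.4]), 0.42)]
```

View pics/scene2.png

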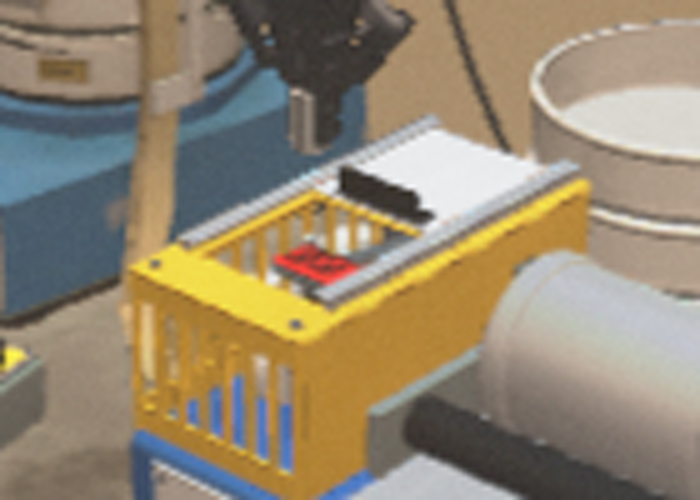

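The view shows the fingertips above the open window, with the lip clear behind. Descending.

>>> send_rows(
  rows=[
    [0,1,30,0,0,0],
    [0,1,50,0,0,0],
    [0,1,60,0,0,0],
    [0,1,66,0,0,0],
    [0,1,72,0,0,0],
    [0,1,77,0,0,0],
    [0,1,80,0,0,0],
    [0,1,80,0,0,0],
  ],
)

```text
time: 6.37
position: [530.0, -52.7, 170.9]
tcp_rot: [179.9, 0.0, 90.0]
force: [-1.2, 0.5, -0.2]
width: -0.1
```

>>> send_rows(
  rows=[
    [0,0,4,0,0,0],
    [0,0,8,0,0,0],
    [0,0,11,0,0,0],
    [0,0,12.5,0,0,0],
    [0,0,12.5,0,0,0],
    [0,0,12.5,0,0,0],
  ],
)

```text
time: 6.87
position: [530.0, -52.8, 158.3]
tcp_rot: [179.9, 0.0, 90.0]
force: [-0.8, 0.7, 4.7]
width: -0.2
```

>>> send_rows(
  rows=[
    [0,0,-35,0,0,0],
    [0,0,-70,0,0,0],
    [0,0,-95,0,0,0],
    [0,30,-95,0,0,0],
    [0,60,-95,0,0,0],
    [0,95,-95,0,0,0],
    [0,95,-95,0,0,0],
    [0,95,-95,0,0,0],
  ],
)

```text
time: 7.53
position: [625.7, -52.8, 250.5]
tcp_rot: [-179.9, -0.0, 90.0]
force: [-0.6, -0.1, 0.8]
width: 0.2
```

Run:
```python
from workcell import *
import cv2,numpy as np
s=sense();print(s["position"],s["tcp_rot"],s["force"])
p=get_image("scene")
a=p["image"][150:250,240:380,::-1]
np.savez("scene3.npz",im=p["image"],T=p["world_from_camera"],K=[p["fx"],p["fy"],p["cx"],p["cy"]])
cv2.imwrite("pics/scene3.png",cv2.resize(a,None,fx=5,fy=5,interpolation=cv2.INTER_CUBIC))
for t in("lever_pad","shutter_lip"):print(t,[(np.round(d["xyz"],1),round(d["confidence"],2)) for d in look_for(p,t)])
```

```text
[625.68490232 -52.774769   250.454756  ] [-1.79863740e+02 -2.70726617e-02  9.00311587e+01] [-0.57652567 -0.09183596  0.79862401]
lever_pad [(array([459.6, 176.4,  74.1]), 0.59), (array([628.3, -52.4, 194.7]), 0.19)]
shutter_lip [(array([633.4, -53.2, 193.8]), 0.95)]
```

View pics/scene3.png

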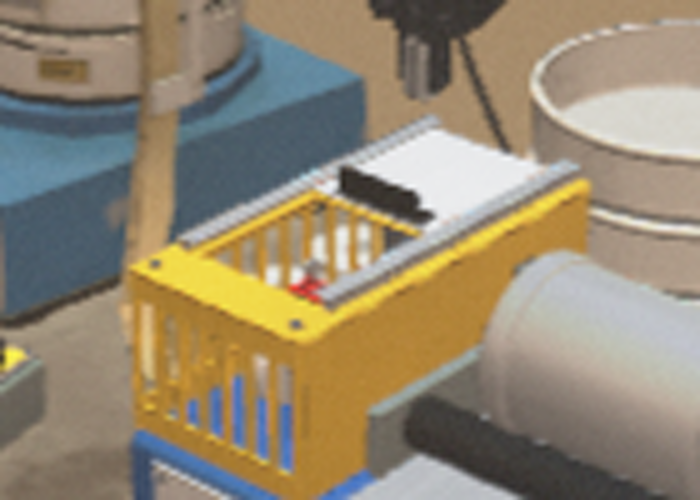

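Lever is down and stays there, with the lip unmoved. I'll descend behind the lip, just over the plate and above the rails.

>>> send_rows(
  rows=[
    [0,0,25,0,0,0],
    [0,0,40,0,0,0],
    [0,0,47,0,0,0],
    [0,0,47,0,0,0],
    [0,-10,47,0,0,0],
    [0,-20,47,0,0,0],
    [0,-26,47,0,0,0],
    [0,-32,47,0,0,0],
    [0,-38,47,0,0,0],
    [0,-44,47,0,0,0],
  ],
)

```text
time: 8.52
position: [581.5, -52.8, 207.1]
tcp_rot: [179.8, 0.0, 90.0]
force: [2.5, 0.6, 1.5]
width: 0.2
```

>>> send_rows(
  rows=[
    [0,-8,0,0,0,0],
    [0,-16,0,0,0,0],
    [0,-24,0,0,0,0],
    [0,-32,0,0,0,0],
    [0,-40,0,0,0,0],
    [0,-48,0,0,0,0],
    [0,-56,0,0,0,0],
    [0,-64,0,0,0,0],
    [0,-70,0,0,0,0],
    [0,-70,0,0,0,0],
  ],
)

```text
time: 9.35
position: [508.6, -52.7, 205.6]
tcp_rot: [-179.9, 0.0, 90.0]
force: [0.4, 0.2, -0.1]
width: 0.1
```

>>> send_rows(
  rows=[
    [0,-4,2,0,0,0],
    [0,-8,2,0,0,0],
    [0,-12,2,0,0,0],
    [0,-15,2,0,0,0],
    [0,-18,2,0,0,0],
  ],
)

```text
time: 9.77
position: [492.1, -52.8, 203.4]
tcp_rot: [-180.0, 0.0, 90.0]
force: [1.9, -0.4, -1.6]
width: -0.1
```

Run:
```python
from workcell import *
import cv2,numpy as np
s=sense();print(s["position"],s["tcp_rot"],s["force"])
p=get_image("scene")
a=p["image"][150:250,240:380,::-1]
cv2.imwrite("pics/scene4.png",cv2.resize(a,None,fx=5,fy=5,interpolation=cv2.INTER_CUBIC))
```

```text
[492.13254137 -52.79922058 203.44053181] [-1.79963682e+02  1.91288113e-06  9.00099620e+01] [ 1.93288692 -0.43352948 -1.62138027]
```

View pics/scene4.png

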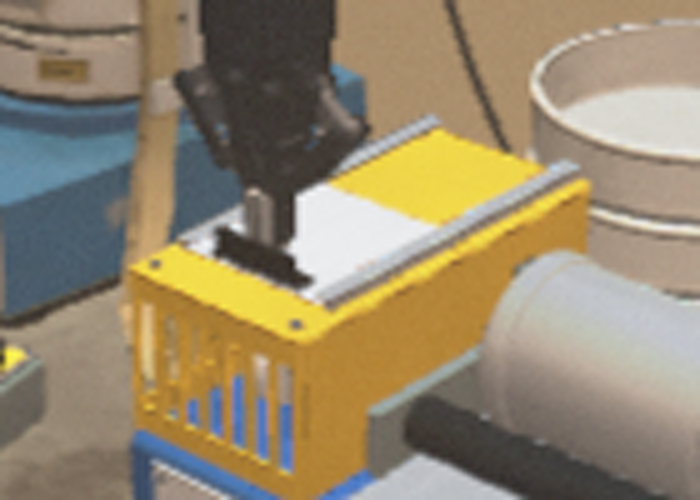

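The shutter is nearly shut. I'll push slowly until the stop shows up in the force.

>>> send_rows(
  rows=[
    [0,-2,0,0,0,0],
    [0,-4,0,0,0,0],
    [0,-6,0,0,0,0],
    [0,-7,0,0,0,0],
    [0,-7,0,0,0,0],
  ],
)

```text
time: 10.23
position: [491.1, -52.9, 204.5]
tcp_rot: [179.4, -0.0, 90.0]
force: [16.3, 0.9, -10.5]
width: 0.1
```

Stop reached: x held at 491 with 16 N. I'll back off and rise.

>>> send_rows(
  rows=[
    [0,0,0,0,0,0],
    [0,5,0,0,0,0],
    [0,22,0,0,0,0],
    [0,22,-5,0,0,0],
    [0,22,-40,0,0,0],
    [0,22,-75,0,0,0],
    [0,22,-75,0,0,0],
  ],
)

```text
time: 10.82
position: [509.2, -53.2, 285.1]
tcp_rot: [179.6, 0.1, 90.0]
force: [0.3, 0.3, 1.0]
width: -0.1
```

Run:
```python
from workcell import *
import cv2,numpy as np
s=sense();print(s["time"],s["position"],s["tcp_rot"],s["force"])
p=get_image("scene")
a=p["image"][150:250,240:380,::-1]
cv2.imwrite("pics/scene5.png",cv2.resize(a,None,fx=5,fy=5,interpolation=cv2.INTER_CUBIC))
# start button: blobs in saved wrist views and scene
from h import ray
for f in("wrist1.npz","wrist2.npz","scene1.npz"):
    im=np.load(f)["im"];h=cv2.cvtColor(im,cv2.COLOR_RGB2HSV)
    for nm,m in(("g",cv2.inRange(h,(45,110,60),(85,255,255))),("r",cv2.inRange(h,(0,150,90),(8,255,255))|cv2.inRange(h,(172,150,90),(180,255,255)))):
        n,l,st,c=cv2.connectedComponentsWithStats(m)
        for i in range(1,n):
            if st[i,4]>40: print(f,nm,st[i],np.round(c[i],1),np.round(ray(f,c[i],74),1))
```

```text
10.8167 [509.23426488 -53.24802291 285.06962633] [1.79561623e+02 1.19301725e-01 9.00198099e+01] [0.25256323 0.3494917  0.97724127]
wrist1.npz g [465 190  21  19 304] [474.9 199.2] [452.  250.9  74. ]
wrist1.npz r [173 157  62  15 334] [206. 163.] [ 396.9 -139.4   74. ]
wrist1.npz r [415 195  28  26 560] [428.6 207.6] [464.3 184.5  74. ]
wrist2.npz g [359 189  18  18 193] [368.4 198.2] [452.9 253.4  74. ]
wrist2.npz r [ 84 155  61  14 242] [121.5 158.9] [ 394.4 -115.1   74. ]
wrist2.npz r [ 92 166  35   4  62] [110.2 167.5] [ 407.1 -133.5   74. ]
wrist2.npz r [312 194  25  24 430] [323.9 206. ] [465.4 186.2  74. ]
wrist2.npz r [128 266  37  22 737] [146.2 276.1] [585.1 -99.4  74. ]
scene1.npz r [295 199  16   8  67] [302.6 202.5] [679.3  80.1  74. ]
scene1.npz r [226 214  13   8  84] [231.9 217.6] [458.9 178.7  74. ]
scene1.npz r [287 275  31  19 175] [301.6 284.8] [ 340.2 -213.6   74. ]
```

View pics/scene5.png

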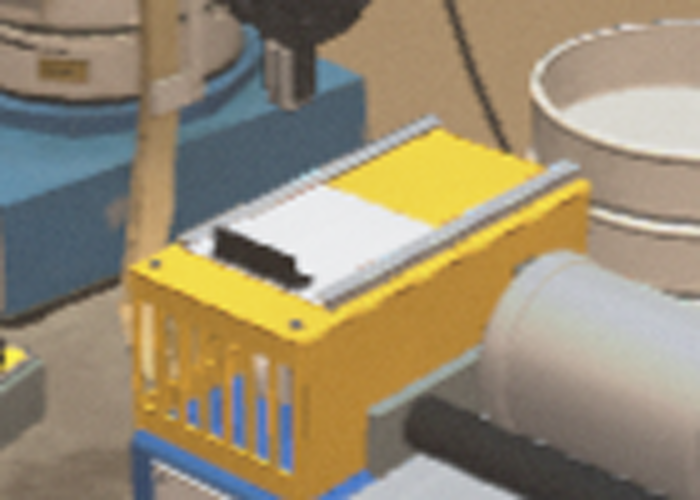

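Shutter is shut; the lip now sits at the window's front edge. Before travelling to the station, I'll check where the leaning stick and shaker are relative to the path.

Run:
```python
from workcell import *
from h import ray
import cv2
for z in (0,50,100,150,200,300): print(z,"w1 stick base",np.round(ray("wrist1.npz",(370,266),z)[:2]),"w1 stick bend",np.round(ray("wrist1.npz",(425,300),z)[:2]),"w1 far end",np.round(ray("wrist1.npz",(455,345),z)[:2]),"box corner",np.round(ray("wrist1.npz",(446,252),z)[:2]),
 "| scene base",np.round(ray("scene1.npz",(265,252),z)[:2]),"scene mid(268,170)",np.round(ray("scene1.npz",(269,170),z)[:2]),"scene boxcorner(207,180)",np.round(ray("scene1.npz",(206,175),z)[:2]))
p=get_image("scene");p2=get_image("wrist")
for t in("start_top","stop_top"):
  for q in (p,p2): print(t,[(np.round(d["xyz"],1),round(d["confidence"],2)) for d in look_for(q,t)])
```

```text
Traceback (most recent call last):
NameError: name 'np' is not defined
```

Run:
```python
from h import *
f="wrist1.npz";g="scene1.npz"
for z in (0,50,100,150,200,300,400): print(z,*[n+str(np.round(ray(a,c,z)[:2])) for n,a,c in [("base",f,(370,266)),("bend",f,(425,300)),("end",f,(455,345)),("boxw",f,(446,252)),("S base",g,(265,252)),("S mid",g,(269,170)),("S top",g,(275,60)),("S box",g,(241,211)),("S boxtop",g,(240,186))]])
```

```text
0 base[594. 128.] bend[664. 235.] end[763. 305.] boxw[567. 261.] S base[468.  46.] S mid[910. 461.] S top[2316. 1775.] S box[598. 292.] S boxtop[732. 441.]
50 base[570. 112.] bend[633. 210.] end[723. 274.] boxw[546. 233.] S base[413. -10.] S mid[831. 382.] S top[2158. 1622.] S box[537. 222.] S boxtop[663. 363.]
100 base[546.  97.] bend[603. 185.] end[684. 242.] boxw[524. 206.] S base[359. -66.] S mid[752. 303.] S top[2001. 1470.] S box[475. 153.] S boxtop[594. 285.]
150 base[522.  82.] bend[572. 159.] end[644. 210.] boxw[503. 178.] S base[ 305. -122.] S mid[673. 223.] S top[1844. 1317.] S box[414.  83.] S boxtop[525. 207.]
200 base[498.  66.] bend[542. 134.] end[604. 179.] boxw[481. 150.] S base[ 250. -179.] S mid[594. 144.] S top[1686. 1165.] S box[352.  13.] S boxtop[456. 129.]
300 base[450.  36.] bend[481.  84.] end[525. 115.] boxw[438.  95.] S base[ 142. -291.] S mid[436. -14.] S top[1371.  859.] S box[ 229. -127.] S boxtop[318. -28.]
400 base[402.   5.] bend[420.  33.] end[446.  52.] boxw[395.  40.] S base[  33. -403.] S mid[ 278. -173.] S top[1056.  554.] S box[ 106. -266.] S boxtop[ 180. -184.]
```

The stick and shaker are all at x > 520, so I'll travel in front of them, around x 400.

>>> send_rows(
  rows=[
    [0,-40,-30,0,0,0],
    [0,-80,-50,0,0,0],
    [30,-100,-50,0,0,0],
    [70,-105,-50,0,0,0],
    [110,-105,-50,0,0,0],
    [150,-105,-50,0,0,0],
    [190,-105,-50,0,0,0],
    [230,-105,-50,0,0,0],
    [270,-105,-50,0,0,0],
    [304,-105,-50,0,0,0],
  ],
)

```text
time: 11.7
position: [400.9, 253.1, 327.9]
tcp_rot: [-179.9, 0.0, 90.1]
force: [0.8, 0.1, 0.4]
width: -0.3
```

>>> send_rows(
  rows=[
    [0,0,0,0,0,0],
    [0,0,0,0,0,0],
    [0,0,40,0,0,0],
    [0,0,40,0,0,0],
  ],
)

```text
time: 12.03
position: [394.2, 246.4, 278.5]
tcp_rot: [-178.8, 0.6, 90.0]
force: [-3.1, -1.3, -1.9]
width: -0.0
```

Run:
```python
from workcell import *
import cv2,numpy as np
from h import ray
s=sense();print(s["time"],s["position"],s["tcp_rot"],s["force"])
p=get_image("wrist");f="wrist3.npz"
np.savez(f,im=p["image"],T=p["world_from_camera"],K=[p["fx"],p["fy"],p["cx"],p["cy"]])
cv2.imwrite("pics/wrist3.png",p["image"][:,:,::-1])
h=cv2.cvtColor(p["image"],cv2.COLOR_RGB2HSV);m=cv2.inRange(h,(45,110,60),(85,255,255))
n,l,st,c=cv2.connectedComponentsWithStats(m)
for i in range(1,n):
    if st[i,4]>40: print(st[i],c[i],[np.round(ray(f,c[i],z),1) for z in(70,74,78)])
for t in("start_top","stop_top"):print(t,[(np.round(d["xyz"],1),round(d["confidence"],2)) for d in look_for(p,t)])
```

```text
12.0333 [394.16724032 246.36637284 278.52503184] [-178.84028787    0.56513867   89.96315689] [-3.13258008 -1.26439997 -1.90057266]
[272 227  24  24 321] [283.68847352 240.41121495] [array([454.9, 252.7,  70. ]), array([453.4, 252.6,  74. ]), array([452. , 252.6,  78. ])]
start_top [(array([451.7, 252.4,  73.6]), 0.82), (array([502.5,  10.6,  87.7]), 0.39)]
stop_top [(array([462.9, 186.2,  70.7]), 0.62)]
```

View pics/wrist3.png

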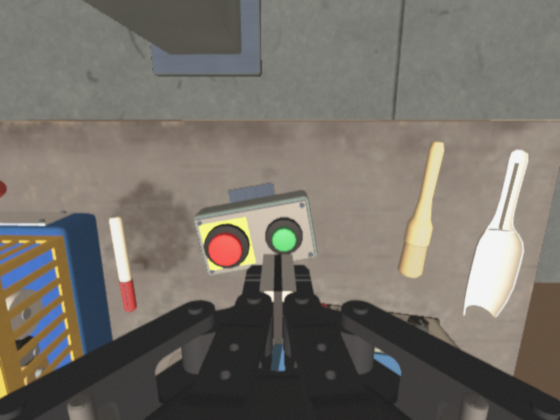

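The wrist view shows the green button at (284,240), clear of the red at (225,247). I'll let the arm settle and read the state again.

>>> send_rows(
  rows=[
    [0,0,0,0,0,0],
    [0,0,0,0,0,0],
    [0,0,0,0,0,0],
  ],
)

```text
time: 12.43
position: [404.7, 251.8, 291.4]
tcp_rot: [179.7, -0.1, 90.0]
force: [0.8, -0.1, 0.5]
width: 0.2
```

>>> send_rows(
  rows=[
    [0.5,25,30,0,0,0],
    [0.5,48,60,0,0,0],
    [0.5,48,90,0,0,0],
    [0.5,48,120,0,0,0],
    [0.5,48,150,0,0,0],
    [0.5,48,175,0,0,0],
    [0.5,48,190,0,0,0],
    [0.5,48,200,0,0,0],
    [0.5,48,200,0,0,0],
    [0.5,48,200,0,0,0],
  ],
)

```text
time: 13.27
position: [451.5, 252.1, 89.7]
tcp_rot: [179.9, -0.0, 90.0]
force: [0.1, -0.0, 1.1]
width: -0.2
```

>>> send_rows(
  rows=[
    [0,0,5,0,0,0],
    [0,0,9,0,0,0],
    [0,0,13,0,0,0],
    [0,0,16,0,0,0],
    [0,0,16,0,0,0],
  ],
)

```text
time: 13.68
position: [451.1, 252.0, 72.9]
tcp_rot: [179.9, -0.0, 90.0]
force: [0.3, -0.2, 2.3]
width: 0.0
```

>>> send_rows(
  rows=[
    [0,0,1.5,0,0,0],
    [0,0,3,0,0,0],
    [0,0,4,0,0,0],
    [0,0,4,0,0,0],
  ],
)

```text
time: 14.02
position: [451.0, 252.0, 69.1]
tcp_rot: [179.9, -0.0, 90.0]
force: [0.4, 0.2, 4.3]
width: 0.3
```

>>> send_rows(
  rows=[
    [0,0,1.5,0,0,0],
    [0,0,3,0,0,0],
    [0,0,4,0,0,0],
    [0,0,4,0,0,0],
  ],
)

```text
time: 14.35
position: [451.2, 252.1, 68.6]
tcp_rot: [179.8, -0.1, 90.0]
force: [-8.9, -3.4, 31.7]
width: 0.1
```

Hard stop: the tip stalls at z≈68.6 with force at 32 N, so the button is fully in. Retreating.

>>> send_rows(
  rows=[
    [0,0,-5,0,0,0],
    [0,0,-20,0,0,0],
    [0,0,-50,0,0,0],
    [0,-20,-90,0,0,0],
    [0,-50,-130,0,0,0],
    [0,-50,-170,0,0,0],
    [0,-50,-200,0,0,0],
    [0,-50,-200,0,0,0],
    [0,-50,-200,0,0,0],
    [0,-50,-200,0,0,0],
  ],
)

```text
time: 15.18
position: [400.1, 251.6, 264.1]
tcp_rot: [-179.9, 0.0, 90.0]
force: [-0.8, -0.0, -0.2]
width: -0.2
```

Run:
```python
from workcell import *
import cv2,numpy as np
s=sense();print(s["time"],s["position"],s["force"])
p=get_image("scene")
cv2.imwrite("pics/scene6.png",cv2.resize(p["image"][155:305,195:425,::-1],None,fx=3.4,fy=3.4,interpolation=cv2.INTER_CUBIC))
```

```text
15.1833 [400.14448128 251.56946768 264.06366478] [-0.76851149 -0.00935049 -0.16892777]
```

View pics/scene6.png

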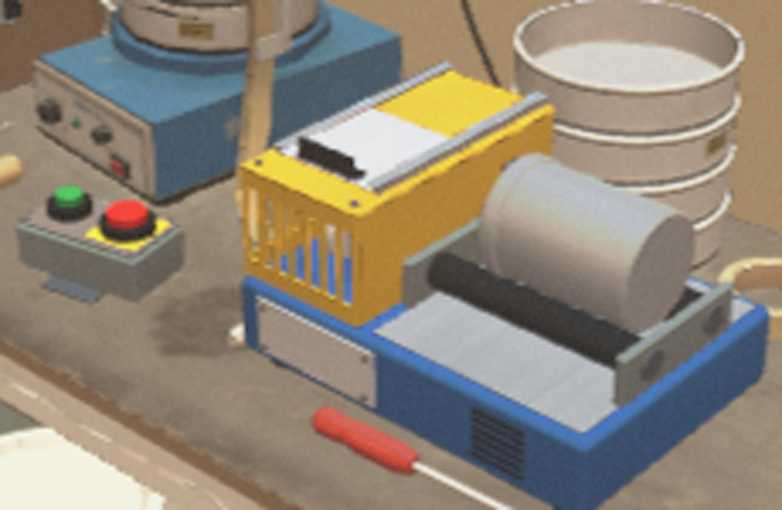

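The shutter is shut with the lip at about (330,158), the green button at (70,195) is out again, and the loose things in view haven't moved. Handing in.

```bash
python3 -c "
from workcell import *
print(sign_off())"
```

```text
the job is handed in; nothing more can be done
None
```

The mill is set up and started, and the job was handed in at about 15 s of the 58 s allowed; `sign_off()` gives no verdict.

- **Lever:** I pressed it through the window down to its stop, with the fingertip at z 158 mm and 4.7 N. It stayed down in the picture taken before the shutter closed; after that the shutter hides it, so I could not check it again.
- **Shutter:** I pushed it shut by the lip until it hit the end stop, which held at x 491 mm with 16 N. The last picture shows it shut.
- **Start button:** I pressed it until it bottomed out, with the fingertip stalled at z 68.6 mm and 32 N, then let it go. It looks out again in the last picture.

The last picture was taken with the arm clear of everything. The wrist force read about 0, and the loose things in view and the stop button looked unmoved. The tins and the brush were out of that view. I saw no sign of touching the guard, though guard force cannot be measured directly.

One reading disagreed: after the move to the control box, the pose was briefly off by about 10 mm. It was gone once the arm settled, before I pressed.

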